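Hang the alignment gauge back inside the analyser's service bay

ROBOT

A 6-joint arm with a two-finger parallel gripper is mounted at the origin on the work surface. World frame = base frame: x ahead of the robot, y to its left, z up, the work surface at z = 0. Lengths are in m, angles in rad, forces in N, time in s.
With the tool pointing down it reaches from about 0.35 to 0.975 m from the base axis. Payload 4.9 kg.
Tool frame: the origin (TCP) lies at the very end of the fingers, on their centre line; the grasp point (between the pads) lies 19 mm behind it; z points along the fingers, y is the line along which they close (so a half turn about z gives the same grasp; the last joint's range is limited). The gripper opens to 85 mm and grips with 20 to 120 N. Pads are 22 mm wide; open, the fingers measure 114 mm over their backs; the gripper's body (76 mm by 85 mm) begins 54 mm behind the grasp point. The pads swing forward as they close: fully open they stand 13 mm farther back than shut.
Start: joints at [-1.351, 0.053, 1.613, -0, 1.476, -0.119], TCP at [0.208, -0.589, 0.231] pointing down, gripper open.
Joint ranges: [-3.01, 3.01], [-1.01, 2.22], [0.06, 2.58], [-1.02, 4.17], [0.09, 2.62], [-3.14, 3.14]. Speed limits (rad/s): [2.57, 2.57, 3.14, 3.14, 3.14, 3.14].

INTERFACE

Orientations are given as a unit quaternion [w, x, y, z].
In Python, from plant import state, optics, ticket, nets gives the robot as it stands. The module is installed in compiled form; this text tells all that it offers.
- The arm moves only by the shell command python3 -m inch 'ROWS' [OPENING]. ROWS is JSON, a list of rows, each an object of numbers: "dx", "dy", "dz": the shift along the tool's x, y, z as a fraction of full scale; "rx", "ry", "rz": the turn, a rotation vector about the tool's x, y, z as a fraction of full scale. In form: [{"dx": .., "dy": .., "dz": .., "rx": .., "ry": .., "rz": ..}, ...]. A call has 1 to 5 rows; each row is the pose to reach, as a shift and turn from the pose commanded when the call began, along the tool's axes at that moment; what a row does not reach only later rows make up. Full scale, the value 1, is 0.8 m for a shift and 1.5 rad for a turn. A row lasts 1/10 s, in which the tool goes at most 50 mm and 8.59 degrees, less where a joint would pass 70% of its speed; a pose out of reach is approached as far as the arm can. A call with a number of a shift or a turn outside -1 to 1 is refused whole. A call with a gripper value outside its range is refused whole. OPENING is the opening, from -1 (shut) to 1 (fully open), set as the call begins (- or left out, the last holds). The fingers move at their own pace and stop on an object; the grip force is fixed at half the most. Time passes only in rows, so rows that repeat a pose let the fingers close. It gives the time, the measured TCP pose, the force, the opening and the grip force at its end, in the units of the state.
- state(): the state, without advancing time (a new reading comes with each control period).
- optics.grab_frame(name): name is "scene" or "side" or "wrist"; returns the picture (384x512x3 uint8, red, green, blue); there is no depth.
- optics.camera_info(name): a dict with "fx", "fy", "cx", "cy" (pixels), "R" (3x3) and "t" (3): a world point X has camera coordinates R X + t. Camera axes: x right, y down, z forward; pixel columns grow to the right and rows downward; lengths in m; the calibration is good to about 2 mm. The wrist camera is an equidistant fisheye: a pixel r from the principal point sees the ray r / f radians off the axis. A picture is of the moment at which its call begins: read the wrist's pose just before it. camera_info takes no time and is no camera call; for the wrist camera it gives the pose at the moment of the call.
- ticket.job_done(): hands the job in; it is judged then, once.
Trained networks look in the newest picture that a camera, given by its name, has taken for a name from the list of things; names that differ only in an ending like _2 or _b are one class to them, and where a whole thing is asked for, a point or a joint stands for the part that bears it (a point fixed in the world has none). Each returns a list of dicts, best first, with "confidence" (0 to 1); they miss things now and then, are a little off and sometimes report something else, mostly with a low value. They report only what shows in the picture. A call takes as long as a camera call.
- nets.boxes_of(camera, name): "bbox" ([centre column, centre row, width, height] in pixels, round what is visible of it).
- nets.outline_of(camera, name): "pixels" (384x512 bool, what is visible of it) and "bbox" ([centre column, centre row, width, height] in pixels, round what is visible of it).
The state is a dict: "time": time; "joint_pos": joint angles; "joint_vel": joint speeds; "joint_efforts": joint torques, N m; "tool_pos": TCP position; "tool_rot": TCP orientation; "contact_force": force on the tool from outside, world axes, zero at the start; "ft_torque": the same for the moment, N m; "gripper_width": opening from 0.0 (shut) to 1.0 (fully open); "grasp_force": force on a finger pad.
Only numpy, scipy, OpenCV 4.12 (cv2) and the standard library are available. Lean on these libraries where they do the work, as an engineer would, in place of code of your own. Each camera call takes 0.05 s, during which the arm holds its last target. There are 200 camera calls.

TASK

Take the alignment gauge out of its slotted block and put it away in the analyser module's service bay: pass it down through the opening in the top without touching the opening's frame, let it down gently (do not drop it) onto the hook inside and leave it hanging there by its eye. Then turn the lock knob beside the opening fully clockwise to its end stop. The hook's height is not known beforehand, so feel for it (or look), without pressing hard; leave the other things on the bench where they are.

Things in the scene. Friction and masses are not known exactly. Their poses are not given: they have to be found in the camera images.
- gauge_center (a point): Centre of the alignment gauge, an upright steel plate with a black handle on top, 175 mm tall, about 250 g, standing loose in its block with its lower end 15 mm above the bench. This point is 87.5 mm above the lower end. z runs up the gauge, y along its width, x is the plate's normal; front and back are alike. Lowest is a solid steel foot, 60 (y) x 12 (x) x 44 mm high; above it comes the eye.
- gauge_eye (a point): Top middle of the gauge's eye, 75 mm above the lower end; gauge axes. The eye is a window right through along x, 36 mm wide, 31 mm high at mid-width (26 at the sides), roofed by a shallow upside-down V that centres itself on the hook. The plate is 6 mm thick here. Once hung, this point lies at the top of the hook's bar.
- gauge_handle (a point): Centre of the gauge's black handle, 155 mm above its lower end, 80 mm above gauge_eye. The handle is 24 mm wide (y), 14 mm thick (x), 44 mm tall; below it is a stem 30 mm wide, 6 mm thick. Gauge axes. Grip here from above. With the hook at its lowest, the hung gauge's handle centre is 14 mm above the frame's top.
- stand: Grey block, 70 (x) x 110 (y) x 48 mm tall, fixed to the bench. It has a slot 16 x 64 mm, 33 mm deep, in which the gauge's foot stands. Origin: centre of its underside. Pull the gauge straight up at least 35 mm to clear it.
- cabinet: White analyser module, 170 (x) x 310 (y) mm, fixed to the bench, its cover 152 mm above the bench. Origin: centre of its underside; x points from the hook's tip to its root, away from the robot; z up. Its right part (-y) is the service bay, open at the top, the left part (+y) carries the lock knob. The bay's floor is 8 mm above the bench; the hung gauge stays clear of floor and walls.
- frame: Grey frame round the bay's opening, an upright-edged rim standing to 158 mm above the bench. The clear opening is 95 mm (cabinet x) by 110 mm (cabinet y). Same origin and axes as the cabinet. Nothing may touch it.
- bay_mouth (a point): Centre of the clear opening at the frame's top (158 mm above the bench); cabinet axes.
- hook_low (a point): Fixed mark in the bay (cabinet axes) where the top of the hook's bar, mid-length, would be at its lowest setting: 26 mm behind (+x) the opening's centre, 66 mm below the frame's top. The hook is on the same vertical but 0 to 37 mm higher: different each time and not reported. Its firm round bar, 8 mm thick, runs along x. The rear rail's face is 28 mm behind this mark.
- hook_tip_low (a point): Where the very top of the hook's upturned tip would be with the hook at its lowest (cabinet axes): 20 mm in front (-x) of hook_low and 14 mm higher. The tip is an 8 mm round upright end with a ball top. The real tip is straight above, by the same unknown 0 to 37 mm. The hook holds firm to well over 25 N; resting the gauge's foot lightly on the tip is a fair way to feel its height.
- lock (a joint): Angle of the lock knob, rad: 0 is the far anticlockwise stop, 1.4 the far clockwise stop (seen from above); it starts somewhere from 0 to 0.4. Turns easily and stays where it is left.
- lock_grip (a point): On the lock knob's vertical axis, at the height to grip, 189 mm above the bench; it turns with the knob. The knob is a black disc 52 mm across, with an upright bar grip 49 mm long (its x), 14 mm thick (its y), 32 mm tall, whose top is 7 mm above this point.
- reagent: Bystander: white reagent bottle, 68 mm across, 150 mm tall. Loose; origin: centre of its underside. To be left alone.
- tube_rack: Bystander: grey tube rack with eight capped tubes, 70 x 160 x 100 mm. Loose; origin: centre of its underside. To be left alone.
- beaker: Bystander: white beaker, 70 mm across, 90 mm tall. Loose; origin: centre of its underside. To be left alone.
- tip_box: Bystander: grey closed box of pipette tips, 60 x 110 x 55 mm. Loose; origin: centre of its underside. To be left alone.
- jar: Bystander: white specimen jar, 60 mm across, 70 mm tall. Loose; origin: centre of its underside. To be left alone.
- wash_bottle: Bystander: clear bottle with white cap, 72 mm across, 170 mm tall. Loose; origin: centre of its underside. To be left alone.
- dish_stack: Bystander: stack of clear dishes, 92 mm across, 60 mm tall. Loose; origin: centre of its underside. To be left alone.

How it is judged:
By the outcome, as a careful person would: the job done as asked, in the order asked, and still so for the second after the job is handed in, with the robot touching nothing.
It also fails if it takes over 59 s, if anything falls off the work surface, if the arm or the gripper's body presses on something with over 40 N, if the wrist force passes 120 N, or if a joint passes its speed limit or range.

## Working session

There is one attempt and no reset: what is moved stays moved. The work goes in short steps, Python scripts to look and compute and a shell command to move; the robot and the scene stay as the last step left them, time stands still between calls to the robot, and variables do not carry over. Pictures are saved under pics/ and viewed, at most 10 in all, crops included, and the job is handed in when it is done.

```bash
mkdir -p pics; cat > h.py <<'E'
import numpy as np,cv2
from plant import state,optics,ticket,nets
from scipy.spatial.transform import Rotation as Ro
def grab(c,f=None):
    im=optics.grab_frame(c)
    if f: cv2.imwrite('pics/'+f,im[:,:,::-1])
    return im
def ray(c,u,v,i=None):
    i=i or optics.camera_info(c);R=np.array(i['R']);t=np.array(i['t'])
    a=np.array([(u-i['cx'])/i['fx'],(v-i['cy'])/i['fy']])
    if c=='wrist':
        th=np.hypot(*a);d=np.r_[a/max(th,1e-9)*np.sin(th),np.cos(th)]
    else: d=np.r_[a,1]
    return -R.T@t,R.T@(d/np.linalg.norm(d))
def atz(c,u,v,z,i=None):
    o,d=ray(c,u,v,i);return o+d*(z-o[2])/d[2]
def proj(c,X,i=None):
    i=i or optics.camera_info(c);p=np.array(i['R'])@np.array(X)+np.array(i['t'])
    if c=='wrist':
        r=np.hypot(p[0],p[1]);th=np.arctan2(r,p[2]);a=p[:2]/max(r,1e-9)*th
    else: a=p[:2]/p[2]
    return np.array([a[0]*i['fx']+i['cx'],a[1]*i['fy']+i['cy']])
def Rt():
    q=state()['tool_rot'];return Ro.from_quat([q[1],q[2],q[3],q[0]]).as_matrix()
E
python3 - <<'E'
from h import *
s=state();print(s);print(Rt().round(3))
ims=[grab('scene','s.png'),grab('side','d.png')]
for c in('scene','side'):
    print(c,{k:np.round(v,3).tolist() for k,v in optics.camera_info(c).items()})
    for n in('gauge_handle','stand','cabinet','frame','lock'):
        print(n,[(np.round(b['bbox']).tolist(),round(b['confidence'],2)) for b in nets.boxes_of(c,n)[:2]])
cv2.imwrite('pics/both.png',np.vstack([ims[0]])[:,:,::-1])
E
```

```text
{'time': 0.0, 'joint_pos': array([-1.35099634e+00,  5.33610763e-02,  1.61429998e+00,  1.11641758e-06,
        1.47599861e+00, -1.18989687e-01]), 'joint_vel': array([-0.00175693, -0.00010668,  0.00020845, -0.00066399,  0.00120091,
        0.00062296]), 'joint_efforts': array([-3.60304948e-04, -3.93691921e+01, -3.70173848e+01, -9.65873483e-05,
        7.15765374e-03, -8.20888232e-06]), 'tool_pos': array([ 0.2075856 , -0.58885658,  0.23005683]), 'tool_rot': array([-1.03221771e-03,  9.85686452e-01,  1.68585735e-01, -5.15168412e-05]), 'contact_force': array([-0.6436988 ,  0.282389  ,  0.34017705]), 'ft_torque': array([-0.01277897,  0.02931807,  0.01070225]), 'grasp_force': 0.0, 'gripper_width': 1.0006638491610653}
[[ 0.943  0.332 -0.   ]
 [ 0.332 -0.943  0.002]
 [ 0.    -0.002 -1.   ]]
scene {'fx': 358.852, 'fy': 358.852, 'cx': 256.404, 'cy': 184.624, 'R': [[0.066, 0.998, -0.012], [0.596, -0.049, -0.801], [-0.8, 0.046, -0.598]], 't': [-0.053, -0.219, 1.682]}
gauge_handle [([191.0, 178.0, 13.0, 41.0], 0.68)]
stand [([226.0, 247.0, 24.0, 41.0], 0.67), ([189.0, 201.0, 32.0, 22.0], 0.66)]
cabinet [([295.0, 202.0, 106.0, 72.0], 0.77)]
frame [([273.0, 180.0, 43.0, 25.0], 0.77), ([296.0, 199.0, 110.0, 75.0], 0.35)]
lock [([322.0, 174.0, 16.0, 21.0], 0.51)]
side {'fx': 355.878, 'fy': 355.878, 'cx': 254.803, 'cy': 195.076, 'R': [[-0.973, -0.23, -0.021], [-0.131, 0.625, -0.77], [0.19, -0.746, -0.638]], 't': [0.541, 0.181, 1.134]}
gauge_handle [([238.0, 246.0, 89.0, 116.0], 0.62), ([287.0, 170.0, 7.0, 40.0], 0.58)]
stand [([287.0, 190.0, 22.0, 30.0], 0.6)]
cabinet [([237.0, 244.0, 83.0, 117.0], 0.92)]
frame [([250.0, 206.0, 43.0, 30.0], 0.95), ([263.0, 149.0, 18.0, 24.0], 0.2)]
lock [([232.0, 241.0, 17.0, 19.0], 0.71), ([290.0, 167.0, 13.0, 37.0], 0.67)]
```

View pics/s.png

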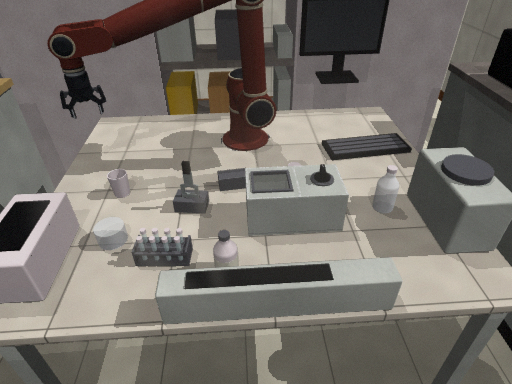

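View pics/d.png

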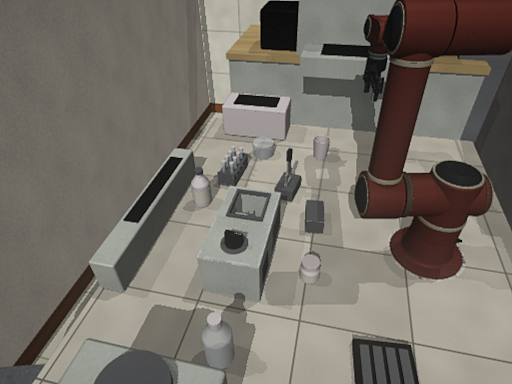

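The scene picture shows the gauge in its stand at about (190,185), the bay opening at (271,181) and the knob at (322,175). In the side picture they are at (289,165), (250,206) and (233,240).

```bash
python3 - <<'E'
from h import *
def tri(a,b):
    A=0;B=0
    for c,(u,v) in(('scene',a),('side',b)):
        o,d=ray(c,u,v);P=np.eye(3)-np.outer(d,d);A=A+P;B=B+P@o
    return np.linalg.solve(A,B)
print('handle top tri',tri((186,164),(290,151)))
print('frame',atz('scene',271,181,.158),atz('side',250,206,.158),tri((271,181),(250,206)))
print('knob',tri((322,172),(233,238)))
for c,u,v in(('scene',191,209),('side',287,190)): print('stand',atz(c,u,v,.02))
# frame axes: minarea rect of frame outlines
for c in('scene','side'):
    for n,z in(('frame',.158),('lock_grip',.17),('stand',.03)):
        for o in nets.outline_of(c,n)[:2]:
            k,_=cv2.findContours(o['pixels'].astype(np.uint8),0,2)
            k=max(k,key=cv2.contourArea)[:,0]
            p=np.float32([atz(c,*q,z)[:2] for q in k]);print(c,n,round(o['confidence'],2),cv2.minAreaRect(p))
i=optics.camera_info('wrist');R=np.array(i['R']);p=-R.T@i['t']
print(i, 'cam in tool',Rt().T@(p-state()['tool_pos']),(R@Rt()).round(3))
E
```

```text
handle top tri [ 0.47494011 -0.21131898  0.18194332]
frame [0.56536941 0.06377138 0.158     ] [0.54995046 0.07385401 0.158     ] [0.55276005 0.06479791 0.14917252]
knob [0.55739473 0.228231   0.17658136]
stand [ 0.51858881 -0.208779    0.02      ]
stand [ 0.47535831 -0.19593323  0.02      ]
scene frame 0.78 ((0.563111424446106, 0.06240255758166313), (0.12723398208618164, 0.12632635235786438), 88.9438247680664)
scene frame 0.22 ((0.6409817337989807, -0.18410402536392212), (0.10806699097156525, 0.10786833614110947), 85.29998779296875)
scene lock_grip 0.64 ((0.6606920957565308, -0.18008416891098022), (0.10397365689277649, 0.10520275682210922), 85.30525970458984)
scene lock_grip 0.53 ((0.550353467464447, 0.227900430560112), (0.04701477289199829, 0.10347159206867218), 77.01435089111328)
scene stand 0.71 ((0.48137372732162476, -0.21084633469581604), (0.12965957820415497, 0.12842293083667755), 85.29998016357422)
side frame 0.98 ((0.557534396648407, 0.06517772376537323), (0.1380310356616974, 0.1134839728474617), 89.88004302978516)
side lock_grip 0.52 ((0.5593224763870239, 0.22803661227226257), (0.049609407782554626, 0.07125410437583923), 14.869949340820312)
side stand 0.7 ((0.47605809569358826, -0.20603393018245697), (0.16684536635875702, 0.08336314558982849), 83.58946990966797)
side stand 0.59 ((0.35903286933898926, -0.06218266487121582), (0.06284116208553314, 0.1668989509344101), 7.094979286193848)
{'fx': 297.3186396354542, 'fy': 297.3186396354542, 'cx': 258.7408698047824, 'cy': 187.62822670985472, 'R': array([[ 3.32387729e-01, -9.43142741e-01, -4.09796787e-04],
       [-8.96159749e-01, -3.15965085e-01,  3.11550588e-01],
       [-2.93966157e-01, -1.03188349e-01, -9.50229479e-01]]), 't': array([-0.62522664, -0.03946741,  0.38004951])} cam in tool [ 0.08094082  0.00038837 -0.141843  ] [[ 0.     1.     0.   ]
 [-0.95   0.    -0.312]
 [-0.312 -0.     0.95 ]]
```

```bash
python3 -m inch '[{"dx":0.24,"dy":-0.17,"dz":-0.0875,"rz":0.226},{"dx":0.24,"dy":-0.17,"dz":-0.0875,"rz":0.226},{"dx":0.24,"dy":-0.17,"dz":-0.0875,"rz":0.226},{"dx":0.24,"dy":-0.17,"dz":-0.0875,"rz":0.226},{"dx":0.24,"dy":-0.17,"dz":-0.0875,"rz":0.226}]'
```

```text
validation failed for argument at $[0]...
```

```bash
python3 -m inch '[{"dx":0.24,"dy":-0.17,"dz":-0.0875,"rx":0,"ry":0,"rz":0.226},{"dx":0.24,"dy":-0.17,"dz":-0.0875,"rx":0,"ry":0,"rz":0.226},{"dx":0.24,"dy":-0.17,"dz":-0.0875,"rx":0,"ry":0,"rz":0.226},{"dx":0.24,"dy":-0.17,"dz":-0.0875,"rx":0,"ry":0,"rz":0.226},{"dx":0.24,"dy":-0.17,"dz":-0.0875,"rx":0,"ry":0,"rz":0.226}]'
```

```text
time: 1.4
tool_pos: [0.3445, -0.3956, 0.3023]
tool_rot: [0.0, 1.0, -0.0, 0.0]
contact_force: [1.0, -0.9, -0.5]
gripper_width: 1.001
grasp_force: 0.0
```

```bash
python3 -m inch '[{"dx":0.163,"dy":-0.233,"dz":0,"rx":0,"ry":0,"rz":0},{"dx":0.163,"dy":-0.233,"dz":0,"rx":0,"ry":0,"rz":0},{"dx":0.163,"dy":-0.233,"dz":0,"rx":0,"ry":0,"rz":0},{"dx":0.163,"dy":-0.233,"dz":0,"rx":0,"ry":0,"rz":0},{"dx":0.163,"dy":-0.233,"dz":0,"rx":0,"ry":0,"rz":0}]'
python3 - <<'E'
from h import *
i=optics.camera_info('wrist');grab('wrist','w1.png')
for n,z in(('gauge_handle',.192),('stand',.048),('frame',.158),('lock_grip',.196)):
    for o in nets.outline_of('wrist',n)[:2]:
        k,_=cv2.findContours(o['pixels'].astype(np.uint8),0,2)
        k=max(k,key=cv2.contourArea)[:,0]
        p=np.float32([atz('wrist',*q,z,i)[:2] for q in k]);print(n,round(o['confidence'],2),np.round(o['bbox']),cv2.minAreaRect(p))
E
```

```text
time: 1.9
tool_pos: [0.4754, -0.208, 0.3016]
tool_rot: [-0.0, 1.0, 0.001, 0.001]
contact_force: [0.6, -1.5, -0.6]
gripper_width: 0.999
grasp_force: 0.0
gauge_handle 0.82 [260. 170.  51.  48.] ((0.49169132113456726, -0.20862260460853577), (0.044443998485803604, 0.03934396803379059), 80.555419921875)
gauge_handle 0.57 [262. 151.  85.  59.] ((0.5074446797370911, -0.21060708165168762), (0.07003673911094666, 0.047232650220394135), 81.23262023925781)
stand 0.95 [262. 149.  91.  65.] ((0.47973185777664185, -0.2115669846534729), (0.11242900788784027, 0.07605843991041183), 79.9577407836914)
frame 0.61 [ 38. 107.  75. 102.] ((0.5578263998031616, 0.06094186007976532), (0.13291558623313904, 0.11255685985088348), 89.18605041503906)
```

View pics/w1.png

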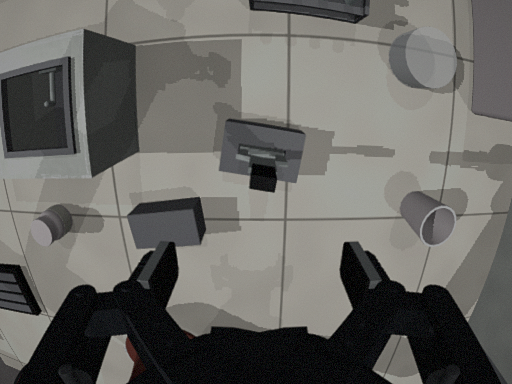

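The wrist view shows the stand at about (262,150), yawed about −10°, with the handle at (263,178). The bay frame is at (38,107), and a hook bar is visible inside it near (48,88). I'll fit the handle silhouette.

```bash
cat >> h.py <<'E'
def boxpts(x,y,yaw,lx,ly,z0,z1):
    c,s=np.cos(yaw),np.sin(yaw)
    return np.array([[x+c*a*lx/2-s*b*ly/2,y+s*a*lx/2+c*b*ly/2,z] for a in(-1,1) for b in(-1,1) for z in(z0,z1)])
def sil(c,P,i):
    h=cv2.convexHull(np.float32([proj(c,p,i) for p in P]));m=np.zeros((384*4,512*4),np.uint8)
    cv2.fillConvexPoly(m,np.int32(h*4+2),1);return cv2.resize(m.astype(np.float32),(512,384),interpolation=cv2.INTER_AREA)
E
python3 - <<'E'
from h import *
from scipy.optimize import minimize
im=cv2.imread('pics/w1.png').max(2).astype(int)
print(im[158:198:3,240:288:3])
m=np.zeros_like(im,float);m[155:200,240:290]=im[155:200,240:290]<40
i=optics.camera_info('wrist')
f=lambda p:np.abs(sil('wrist',boxpts(p[0],p[1],p[2]*10,.014,.024,.148,.192),i)-m).sum()
r=minimize(f,[.477,-.211,-.0175],method='Nelder-Mead',options=dict(initial_simplex=[[.477,-.211,-.0175],[.485,-.211,-.0175],[.477,-.205,-.0175],[.477,-.211,-.01]]));print(r.x,r.fun,m.sum())
E
```

```text
[[136 137 123 107  48  48  50  55  58  70  78  97  48  55  54  59]
 [ 81  84 105  89  55  51  56  51  58  55  53  54  84  78  63  54]
 [ 83  88  86  63  26  24  32  45  52  49  51  57  91  95  91  93]
 [ 82  84  82  91  15   3   7   2  19  10   7  18  72  90  97 100]
 [ 82  85  84 107  11  24  16   7   9   5  16   6  57  88  96  94]
 [ 88  81  83  94  11   9   8   2   5   7   0   3  96  87  89  93]
 [156 157 158 137  29  27  29  20  20   3   7   3  43  85  88  95]
 [158 154 155 125  24  22  23  24  27  28  22  19  26  93  93  92]
 [155 154 157 105  27  25  21  16  28  28  34  25  66 156 152 116]
 [163 161 161 102  23  22  25  17  28  23  27  14 146 152 151 114]
 [161 161 162 107  36  18  20  16  24  18  28  15 153 150 152 107]
 [159 160 163 158 160 159 156 155 125  67  45  25 166 159 159 114]
 [161 159 160 156 155 157 156 155 153 156 160 162 160 160 160 112]
 [161 160 161 157 156 157 155 154 155 156 161 159 158 159 159 109]]
[ 0.47681401 -0.21495743 -0.01128181] 85.6875 628.0
```

```bash
python3 - <<'E'
from h import *
i=optics.camera_info('wrist')
for u,v in((250.5,189.5),(276,191.5),(251,177),(278,181)): print(atz('wrist',u,v,.192,i))
for y in(-.211,-.208): print(np.round([proj('wrist',p,i) for p in boxpts(.477,y,-.17,.014,.024,.148,.192)]))
E
```

```text
[ 0.47059746 -0.20409093  0.192     ]
[ 0.46870343 -0.22686197  0.192     ]
[ 0.48218916 -0.20463193  0.192     ]
[ 0.47851256 -0.22846112  0.192     ]
[[269. 178.]
 [270. 192.]
 [246. 175.]
 [244. 188.]
 [271. 165.]
 [273. 177.]
 [248. 161.]
 [246. 173.]]
[[266. 178.]
 [267. 192.]
 [243. 175.]
 [240. 188.]
 [268. 165.]
 [270. 177.]
 [245. 161.]
 [243. 173.]]
```

```bash
python3 -m inch '[{"dx":0.001,"dy":0.008,"dz":0.04,"rx":0,"ry":0,"rz":0.11},{"dx":0.001,"dy":0.008,"dz":0.09,"rx":0,"ry":0,"rz":0.11},{"dx":0.001,"dy":0.008,"dz":0.14,"rx":0,"ry":0,"rz":0.11},{"dx":0.001,"dy":0.008,"dz":0.177,"rx":0,"ry":0,"rz":0.11},{"dx":0.001,"dy":0.008,"dz":0.177,"rx":0,"ry":0,"rz":0.11}]' 0.2
python3 - <<'E'
from h import *
grab('wrist','w2.png')
E
```

```text
time: 2.65
tool_pos: [0.471, -0.2169, 0.1542]
tool_rot: [-0.002, 0.996, -0.084, -0.005]
contact_force: [-0.7, 0.2, -0.5]
gripper_width: 0.596
grasp_force: 0.0
```

View pics/w2.png

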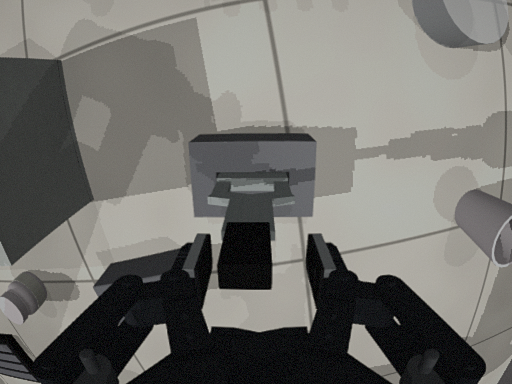

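The stand is square in the view and the handle (246,255) sits between the fingers (210 and 308), about 6 mm to the left of their centre. I'll shift left and close.

```bash
python3 -m inch '[{"dx":0,"dy":-0.007,"dz":0,"rx":0,"ry":0,"rz":0},{"dx":0,"dy":-0.007,"dz":0,"rx":0,"ry":0,"rz":0},{"dx":0,"dy":-0.007,"dz":0,"rx":0,"ry":0,"rz":0}]'
python3 -m inch '[{"dx":0,"dy":0,"dz":0,"rx":0,"ry":0,"rz":0},{"dx":0,"dy":0,"dz":0,"rx":0,"ry":0,"rz":0},{"dx":0,"dy":0,"dz":0,"rx":0,"ry":0,"rz":0},{"dx":0,"dy":0,"dz":0,"rx":0,"ry":0,"rz":0},{"dx":0,"dy":0,"dz":0,"rx":0,"ry":0,"rz":0}]' -1
```

```text
time: 3.0
tool_pos: [0.4769, -0.2125, 0.1621]
tool_rot: [0.001, 0.997, -0.082, 0.002]
contact_force: [0.8, 1.0, 0.0]
gripper_width: 0.601
grasp_force: 0.0
time: 3.5
tool_pos: [0.4763, -0.212, 0.1607]
tool_rot: [0.0, 0.997, -0.082, 0.001]
contact_force: [-0.0, 0.4, 5.5]
gripper_width: 0.271
grasp_force: 59.5
```

```bash
python3 -m inch '[{"dx":0,"dy":0,"dz":-0.012,"rx":0,"ry":0,"rz":0},{"dx":0,"dy":0,"dz":-0.045,"rx":0,"ry":0,"rz":0},{"dx":0,"dy":0,"dz":-0.1,"rx":0,"ry":0,"rz":0},{"dx":0,"dy":0,"dz":-0.16,"rx":0,"ry":0,"rz":0},{"dx":0,"dy":0,"dz":-0.22,"rx":0,"ry":0,"rz":0}]'
python3 -m inch '[{"dx":0,"dy":-0.05,"dz":-0.02,"rx":0,"ry":0,"rz":-0.06},{"dx":0,"dy":-0.1,"dz":-0.025,"rx":0,"ry":0,"rz":-0.104},{"dx":0,"dy":-0.16,"dz":-0.025,"rx":0,"ry":0,"rz":-0.104},{"dx":0.005,"dy":-0.2,"dz":-0.025,"rx":0,"ry":0,"rz":-0.104},{"dx":0.005,"dy":-0.2,"dz":-0.025,"rx":0,"ry":0,"rz":-0.104}]'
```

```text
time: 4.0
tool_pos: [0.4748, -0.2115, 0.336]
tool_rot: [-0.001, 0.997, -0.083, -0.001]
contact_force: [1.2, -0.5, -2.0]
gripper_width: 0.269
grasp_force: 59.4
time: 4.5
tool_pos: [0.5059, -0.0515, 0.3548]
tool_rot: [-0.001, 1.0, -0.002, -0.001]
contact_force: [-0.5, -1.3, -2.4]
gripper_width: 0.267
grasp_force: 60.1
```

```bash
python3 - <<'E'
from h import *
import pickle
i=optics.camera_info('wrist');im=grab('wrist','w3.png');pickle.dump(i,open('i3.pkl','wb'))
for n,z in(('frame',.158),('cabinet',.152),('lock_grip',.196)):
    for o in nets.outline_of('wrist',n)[:1]:
        k,_=cv2.findContours(o['pixels'].astype(np.uint8),0,2)
        k=max(k,key=cv2.contourArea)[:,0]
        p=np.float32([atz('wrist',*q,z,i)[:2] for q in k]);print(n,round(o['confidence'],2),np.round(o['bbox']),cv2.minAreaRect(p))
x=im[:,:,::-1]
cv2.imwrite('pics/w3c.png',cv2.resize(x[20:270,0:330],None,fx=2.4,fy=2.4,interpolation=cv2.INTER_CUBIC))
E
```

```text
frame 0.98 [163. 119. 102.  99.] ((0.5576364398002625, 0.06314602494239807), (0.12757939100265503, 0.11167425662279129), 89.7872543334961)
cabinet 0.85 [132. 117. 217. 146.] ((0.5586407780647278, 0.13320522010326385), (0.3220953941345215, 0.17011284828186035), 89.82943725585938)
lock_grip 0.6 [ 50. 132.  35.  41.] ((0.5599023699760437, 0.2051267772912979), (0.049014799296855927, 0.06055696681141853), 1.968368649482727)
```

View pics/w3c.png

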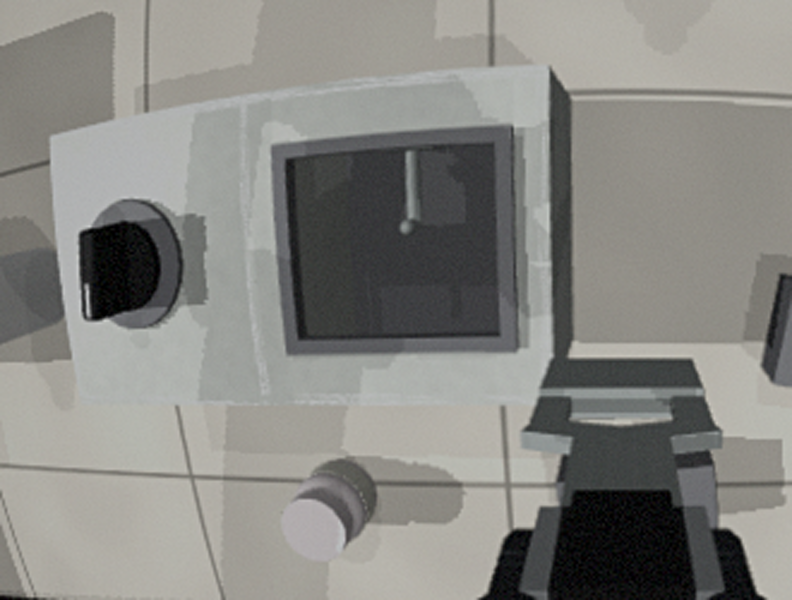

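```bash
python3 - <<'E'
from h import *
import pickle
i=pickle.load(open('i3.pkl','rb'))
f=lambda u,v,z:atz('wrist',u/2.4,v/2.4+20,z,i)
O=np.array([f(*q,.158) for q in((275,145),(513,126),(518,350),(288,354))]);print(O.round(4),O.mean(0))
I=np.array([f(*q,.158) for q in((287,158),(496,141),(501,337),(300,341))]);print(I.round(4),I.mean(0))
c=(O.mean(0)+I.mean(0))/2;
for z in(.1,.11,.12,.13,.14): print(z,'tip-ball rel',(f(407,226,z)-c)[:2].round(4),'bar',(f(412,190,z-.014)-c)[:2].round(4))
for z in(.16,.19,.2): print('knob top',f(85,232,z),f(88,320,z),'disc c',f(135,262,.165))
print(optics.camera_info('wrist')['t']-i['t'])
s=state();print(s['tool_pos'],s['joint_pos'].round(2))
E
```

```text
[[ 6.123e-01  1.225e-01  1.580e-01]
 [ 6.116e-01 -1.000e-03  1.580e-01]
 [ 5.028e-01 -4.000e-04  1.580e-01]
 [ 5.029e-01  1.247e-01  1.580e-01]] [0.55739291 0.06145363 0.158     ]
[[0.6049 0.1158 0.158 ]
 [0.6047 0.0072 0.158 ]
 [0.5094 0.0078 0.158 ]
 [0.5098 0.1165 0.158 ]] [0.55720088 0.06182824 0.158     ]
0.1 tip-ball rel [0.0049 0.0087] bar [0.0252 0.009 ]
0.11 tip-ball rel [0.0055 0.0056] bar [0.0253 0.006 ]
0.12 tip-ball rel [0.0062 0.0026] bar [0.0254 0.003 ]
0.13 tip-ball rel [ 0.0068 -0.0005] bar [0.0255 0.    ]
0.14 tip-ball rel [ 0.0074 -0.0036] bar [ 0.0256 -0.003 ]
knob top [0.58060173 0.25772071 0.16      ] [0.52853165 0.26448578 0.16      ] disc c [0.55988706 0.21578564 0.165     ]
knob top [0.58118881 0.23009625 0.19      ] [0.53376178 0.23625808 0.19      ] disc c [0.55988706 0.21578564 0.165     ]
knob top [0.5813845  0.22088809 0.2       ] [0.53550515 0.22684885 0.2       ] disc c [0.55988706 0.21578564 0.165     ]
[-1.54319821e-03  1.06726073e-04  7.00741966e-05]
[ 0.50562788 -0.05542859  0.35499492] [-0.26 -0.27  1.71 -0.    1.7   1.33]
```

The crop shows the opening's inner corners at about (287,158), (496,141), (501,337) and (300,341), the hook bar with its ball tip at (407,226), the knob grip at (85,232)–(88,320), and the held gauge's foot edge at (553–695,358).

```bash
python3 - <<'E'
from h import *
import pickle
i=pickle.load(open('i3.pkl','rb'));R=np.array(i['R'])
f=lambda u,v,z:atz('wrist',u/2.4,v/2.4+20,z,i)
Rc=np.array([[0,1,0],[-.95,0,-.312],[-.312,0,.95]]);Rtool=R.T@Rc
tcp=-R.T@i['t']-Rtool@np.array([.0809,.0004,-.1418]);print('tcp',tcp,Rtool.round(3))
for u,v in((553,359),(697,360)): print('foot low edge rel',Rtool.T@(f(u,v,tcp[2]-.1457)-tcp))
for u,v in((541,388),(706,388)): print('foot top edge rel',Rtool.T@(f(u,v,tcp[2]-.1017)-tcp))
E
```

```text
tcp [ 0.50608363 -0.05106047  0.35477181] [[ 1.    -0.004 -0.001]
 [-0.004 -1.     0.002]
 [-0.001 -0.002 -1.   ]]
foot low edge rel [ 0.00549485 -0.02798694  0.14573797]
foot low edge rel [0.00510888 0.03216888 0.14561587]
foot top edge rel [ 0.00630805 -0.0282659   0.10174061]
foot top edge rel [0.00634795 0.03087522 0.10161995]
```

```bash
python3 -m inch '[{"dx":0.04,"dy":-0.06,"dz":0,"rx":0,"ry":0,"rz":0},{"dx":0.072,"dy":-0.12,"dz":0,"rx":0,"ry":0,"rz":0},{"dx":0.072,"dy":-0.148,"dz":0,"rx":0,"ry":0,"rz":0},{"dx":0.072,"dy":-0.148,"dz":0,"rx":0,"ry":0,"rz":0},{"dx":0.072,"dy":-0.148,"dz":0,"rx":0,"ry":0,"rz":0}]'
python3 -m inch '[{"dx":0,"dy":0,"dz":0.02,"rx":0,"ry":0,"rz":0},{"dx":0,"dy":0,"dz":0.05,"rx":0,"ry":0,"rz":0},{"dx":0,"dy":0,"dz":0.07,"rx":0,"ry":0,"rz":0},{"dx":0,"dy":0,"dz":0.074,"rx":0,"ry":0,"rz":0},{"dx":0,"dy":0,"dz":0.074,"rx":0,"ry":0,"rz":0}]'
```

```text
time: 5.2
tool_pos: [0.5647, 0.0623, 0.3552]
tool_rot: [0.0, 1.0, -0.005, -0.001]
contact_force: [0.7, -0.4, -1.8]
gripper_width: 0.268
grasp_force: 60.7
time: 5.7
tool_pos: [0.5642, 0.0625, 0.2953]
tool_rot: [0.0, 1.0, -0.005, -0.001]
contact_force: [-0.2, -0.5, -2.6]
gripper_width: 0.267
grasp_force: 60.7
```

```bash
python3 -m inch '[{"dx":0,"dy":0,"dz":0.004,"rx":0,"ry":0,"rz":0},{"dx":0,"dy":0,"dz":0.008,"rx":0,"ry":0,"rz":0},{"dx":0,"dy":0,"dz":0.01,"rx":0,"ry":0,"rz":0}]'
for k in 1 2 3; do :; done
python3 -m inch '[{"dx":0,"dy":0,"dz":0.0015,"rx":0,"ry":0,"rz":0},{"dx":0,"dy":0,"dz":0.003,"rx":0,"ry":0,"rz":0}]'
python3 -m inch '[{"dx":0,"dy":0,"dz":0.0015,"rx":0,"ry":0,"rz":0},{"dx":0,"dy":0,"dz":0.003,"rx":0,"ry":0,"rz":0}]'
```

```text
time: 6.0
tool_pos: [0.5649, 0.0632, 0.289]
tool_rot: [0.0, 1.0, -0.005, 0.001]
contact_force: [-0.7, 0.2, -2.7]
gripper_width: 0.266
grasp_force: 60.7
time: 6.2
tool_pos: [0.5648, 0.0632, 0.2863]
tool_rot: [0.0, 1.0, -0.005, 0.0]
contact_force: [-0.7, 0.8, -2.7]
gripper_width: 0.27
grasp_force: 60.7
time: 6.4
tool_pos: [0.5647, 0.0632, 0.2837]
tool_rot: [-0.0, 1.0, -0.005, 0.0]
contact_force: [-0.3, -0.4, -3.3]
gripper_width: 0.268
grasp_force: 60.7
```

```bash
python3 -m inch '[{"dx":0,"dy":0,"dz":0.0015,"rx":0,"ry":0,"rz":0},{"dx":0,"dy":0,"dz":0.003,"rx":0,"ry":0,"rz":0}]'
python3 -m inch '[{"dx":0,"dy":0,"dz":0.001,"rx":0,"ry":0,"rz":0},{"dx":0,"dy":0,"dz":0.002,"rx":0,"ry":0,"rz":0}]'
```

```text
time: 6.6
tool_pos: [0.5647, 0.0632, 0.2812]
tool_rot: [-0.0, 1.0, -0.005, 0.0]
contact_force: [-0.6, -0.2, -2.6]
gripper_width: 0.267
grasp_force: 60.7
time: 6.8
tool_pos: [0.5647, 0.0631, 0.2796]
tool_rot: [-0.0, 1.0, -0.005, -0.0]
contact_force: [-0.7, 0.0, -2.1]
gripper_width: 0.268
grasp_force: 60.7
```

```bash
python3 -m inch '[{"dx":0,"dy":0,"dz":0.001,"rx":0,"ry":0,"rz":0},{"dx":0,"dy":0,"dz":0.002,"rx":0,"ry":0,"rz":0}]'

```

```text
time: 7.0
tool_pos: [0.5647, 0.0632, 0.2781]
tool_rot: [-0.0, 1.0, -0.005, 0.0]
contact_force: [-0.5, 0.2, -1.9]
gripper_width: 0.27
grasp_force: 60.7
```

```bash
python3 -m inch '[{"dx":0,"dy":0,"dz":0.001,"rx":0,"ry":0,"rz":0},{"dx":0,"dy":0,"dz":0.002,"rx":0,"ry":0,"rz":0}]'
python3 -m inch '[{"dx":0,"dy":0,"dz":0.001,"rx":0,"ry":0,"rz":0},{"dx":0,"dy":0,"dz":0.002,"rx":0,"ry":0,"rz":0}]'
```

```text
time: 7.2
tool_pos: [0.5647, 0.0631, 0.2765]
tool_rot: [0.0, 1.0, -0.005, 0.0]
contact_force: [-0.2, -0.0, -2.6]
gripper_width: 0.264
grasp_force: 60.7
time: 7.4
tool_pos: [0.5647, 0.0632, 0.2748]
tool_rot: [-0.0, 1.0, -0.005, -0.0]
contact_force: [-0.5, 0.3, -2.9]
gripper_width: 0.266
grasp_force: 60.7
```

```bash
python3 -m inch '[{"dx":0,"dy":0,"dz":0.001,"rx":0,"ry":0,"rz":0},{"dx":0,"dy":0,"dz":0.002,"rx":0,"ry":0,"rz":0}]'

```

```text
time: 7.6
tool_pos: [0.5647, 0.0632, 0.2732]
tool_rot: [-0.0, 1.0, -0.005, -0.0]
contact_force: [-0.4, -0.3, -2.4]
gripper_width: 0.266
grasp_force: 60.7
```

L≈0.1275, continuing.

```bash
python3 -m inch '[{"dx":0,"dy":0,"dz":0.001,"rx":0,"ry":0,"rz":0},{"dx":0,"dy":0,"dz":0.002,"rx":0,"ry":0,"rz":0}]'
python3 -m inch '[{"dx":0,"dy":0,"dz":0.001,"rx":0,"ry":0,"rz":0},{"dx":0,"dy":0,"dz":0.002,"rx":0,"ry":0,"rz":0}]'
```

```text
time: 7.8
tool_pos: [0.565, 0.0632, 0.2727]
tool_rot: [0.0, 1.0, -0.005, 0.001]
contact_force: [-0.9, 0.3, 2.5]
gripper_width: 0.274
grasp_force: 61.2
time: 8.0
tool_pos: [0.5653, 0.0631, 0.2725]
tool_rot: [0.0, 1.0, -0.005, 0.001]
contact_force: [-1.8, -0.4, 8.1]
gripper_width: 0.268
grasp_force: 61.9
```

```bash
python3 -m inch '[{"dx":0,"dy":0,"dz":0.001,"rx":0,"ry":0,"rz":0},{"dx":0,"dy":0,"dz":0.002,"rx":0,"ry":0,"rz":0}]'

```

```text
time: 8.2
tool_pos: [0.5656, 0.0631, 0.2723]
tool_rot: [0.0, 1.0, -0.005, 0.002]
contact_force: [-1.9, 0.3, 12.4]
gripper_width: 0.269
grasp_force: 62.5
```

```bash
python3 -m inch '[{"dx":0,"dy":0,"dz":0.001,"rx":0,"ry":0,"rz":0},{"dx":0,"dy":0,"dz":0.002,"rx":0,"ry":0,"rz":0}]'

```

```text
time: 8.4
tool_pos: [0.5662, 0.0631, 0.2721]
tool_rot: [0.0, 1.0, -0.005, 0.003]
contact_force: [-3.1, 0.2, 15.7]
gripper_width: 0.275
grasp_force: 63.1
```

Contact at TCP z≈0.2728, so the tip top is at about 0.127, which agrees with vision (0.128). I'll back off and move in front of the tip.

```bash
python3 -m inch '[{"dx":0,"dy":0,"dz":-0.01,"rx":0,"ry":0,"rz":0},{"dx":0,"dy":0,"dz":-0.02,"rx":0,"ry":0,"rz":0},{"dx":-0.012,"dy":0,"dz":-0.02,"rx":0,"ry":0,"rz":0},{"dx":-0.027,"dy":0,"dz":-0.02,"rx":0,"ry":0,"rz":0},{"dx":-0.027,"dy":0,"dz":-0.02,"rx":0,"ry":0,"rz":0}]'
```

```text
time: 8.9
tool_pos: [0.5413, 0.0635, 0.2819]
tool_rot: [-0.0, 1.0, -0.005, -0.001]
contact_force: [-0.4, 0.8, -2.0]
gripper_width: 0.269
grasp_force: 60.8
```

```bash
python3 -m inch '[{"dx":0,"dy":0,"dz":0.025,"rx":0,"ry":0,"rz":0},{"dx":0,"dy":0,"dz":0.05,"rx":0,"ry":0,"rz":0},{"dx":0,"dy":0,"dz":0.075,"rx":0,"ry":0,"rz":0},{"dx":0,"dy":0,"dz":0.0995,"rx":0,"ry":0,"rz":0},{"dx":0,"dy":0,"dz":0.0995,"rx":0,"ry":0,"rz":0}]'
python3 -m inch '[{"dx":0,"dy":0,"dz":0,"rx":0,"ry":0,"rz":0}]'
python3 - <<'E'
from h import *
im=grab('wrist')
cv2.imwrite('pics/w4.png',cv2.resize(im[40:384,80:430,::-1],None,fx=1.7,fy=1.7))
E
```

```text
time: 9.4
tool_pos: [0.5404, 0.0634, 0.199]
tool_rot: [-0.0, 1.0, -0.005, -0.004]
contact_force: [-0.3, -0.2, -3.1]
gripper_width: 0.268
grasp_force: 60.7
time: 9.5
tool_pos: [0.5427, 0.0634, 0.2029]
tool_rot: [-0.0, 1.0, -0.005, -0.001]
contact_force: [1.4, -0.4, -1.7]
gripper_width: 0.267
grasp_force: 60.7
```

View pics/w4.png

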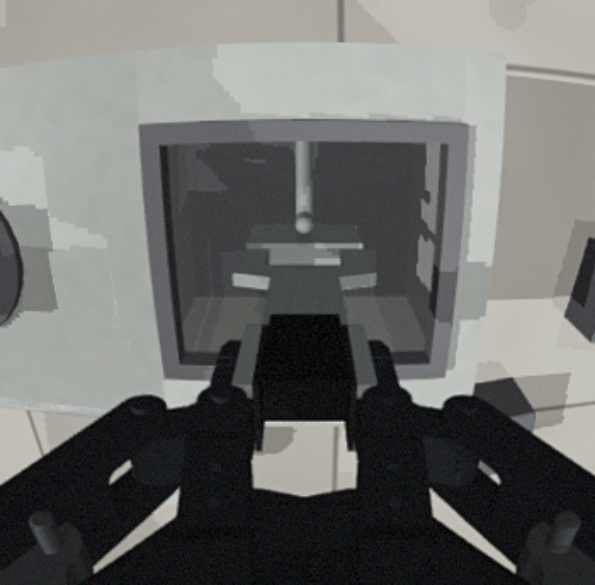

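The hook (304,225) is in line with the gauge's eye (centre column about 304), and everything is clear of the frame. Now moving the eye over the tip.

```bash
python3 -m inch '[{"dx":0.01,"dy":0,"dz":0,"rx":0,"ry":0,"rz":0},{"dx":0.018,"dy":0,"dz":0,"rx":0,"ry":0,"rz":0},{"dx":0.018,"dy":0,"dz":0,"rx":0,"ry":0,"rz":0}]'
python3 -m inch '[{"dx":0.009,"dy":0,"dz":0,"rx":0,"ry":0,"rz":0},{"dx":0.018,"dy":0,"dz":0,"rx":0,"ry":0,"rz":0},{"dx":0.018,"dy":0,"dz":0,"rx":0,"ry":0,"rz":0}]'
```

```text
time: 9.85
tool_pos: [0.5589, 0.0631, 0.2044]
tool_rot: [0.0, 1.0, -0.005, 0.001]
contact_force: [-0.0, 0.2, -2.9]
gripper_width: 0.267
grasp_force: 60.8
time: 10.15
tool_pos: [0.5728, 0.063, 0.2034]
tool_rot: [0.0, 1.0, -0.005, 0.0]
contact_force: [-0.5, 0.0, -1.9]
gripper_width: 0.267
grasp_force: 60.8
```

```bash
python3 -m inch '[{"dx":0.007,"dy":0,"dz":0,"rx":0,"ry":0,"rz":0},{"dx":0.0135,"dy":0,"dz":0,"rx":0,"ry":0,"rz":0},{"dx":0.0135,"dy":0,"dz":0.006,"rx":0,"ry":0,"rz":0},{"dx":0.0135,"dy":0,"dz":0.012,"rx":0,"ry":0,"rz":0},{"dx":0.0135,"dy":0,"dz":0.016,"rx":0,"ry":0,"rz":0}]'
python3 -m inch '[{"dx":0,"dy":0,"dz":0.0015,"rx":0,"ry":0,"rz":0},{"dx":0,"dy":0,"dz":0.003,"rx":0,"ry":0,"rz":0}]'
```

```text
time: 10.65
tool_pos: [0.5822, 0.063, 0.1894]
tool_rot: [0.0, 1.0, -0.005, -0.001]
contact_force: [-0.1, 0.8, -2.4]
gripper_width: 0.268
grasp_force: 60.8
time: 10.85
tool_pos: [0.5825, 0.063, 0.1878]
tool_rot: [-0.0, 1.0, -0.005, -0.0]
contact_force: [-0.2, -0.3, -2.1]
gripper_width: 0.268
grasp_force: 60.8
```

```bash
python3 -m inch '[{"dx":0,"dy":0,"dz":0.001,"rx":0,"ry":0,"rz":0},{"dx":0,"dy":0,"dz":0.002,"rx":0,"ry":0,"rz":0}]'
```

```text
time: 11.05
tool_pos: [0.5828, 0.063, 0.1867]
tool_rot: [0.0, 1.0, -0.005, 0.0]
contact_force: [-0.1, -0.6, -2.5]
gripper_width: 0.272
grasp_force: 60.8
```

```bash
python3 -m inch '[{"dx":0,"dy":0,"dz":0.001,"rx":0,"ry":0,"rz":0},{"dx":0,"dy":0,"dz":0.002,"rx":0,"ry":0,"rz":0}]'
python3 -m inch '[{"dx":0,"dy":0,"dz":0.001,"rx":0,"ry":0,"rz":0},{"dx":0,"dy":0,"dz":0.0015,"rx":0,"ry":0,"rz":0}]'
```

```text
time: 11.25
tool_pos: [0.5828, 0.063, 0.185]
tool_rot: [-0.0, 1.0, -0.005, 0.0]
contact_force: [-0.5, 0.4, -2.7]
gripper_width: 0.27
grasp_force: 60.8
time: 11.45
tool_pos: [0.5828, 0.063, 0.184]
tool_rot: [0.0, 1.0, -0.005, 0.0]
contact_force: [0.2, -0.7, -0.3]
gripper_width: 0.27
grasp_force: 61.0
```

```bash
python3 -m inch '[{"dx":0,"dy":0,"dz":0.001,"rx":0,"ry":0,"rz":0},{"dx":0,"dy":0,"dz":0.0015,"rx":0,"ry":0,"rz":0}]'
```

```text
time: 11.65
tool_pos: [0.5831, 0.063, 0.1838]
tool_rot: [0.0, 1.0, -0.005, 0.0]
contact_force: [-2.2, 0.7, 5.4]
gripper_width: 0.267
grasp_force: 61.7
```

```bash
python3 -m inch '[{"dx":0,"dy":0,"dz":-0.001,"rx":0,"ry":0,"rz":0},{"dx":0,"dy":0,"dz":-0.001,"rx":0,"ry":0,"rz":0}]'
python3 -m inch '[{"dx":0,"dy":0,"dz":0,"rx":0,"ry":0,"rz":0},{"dx":0,"dy":0,"dz":0,"rx":0,"ry":0,"rz":0},{"dx":0,"dy":0,"dz":0,"rx":0,"ry":0,"rz":0},{"dx":0,"dy":0,"dz":0,"rx":0,"ry":0,"rz":0}]' 0.2
python3 -m inch '[{"dx":0,"dy":0,"dz":-0.02,"rx":0,"ry":0,"rz":0},{"dx":0,"dy":0,"dz":-0.06,"rx":0,"ry":0,"rz":0},{"dx":0,"dy":0,"dz":-0.12,"rx":0,"ry":0,"rz":0},{"dx":0,"dy":0,"dz":-0.15,"rx":0,"ry":0,"rz":0},{"dx":0,"dy":0,"dz":-0.15,"rx":0,"ry":0,"rz":0}]'
python3 - <<'E'
from h import *
im=grab('wrist','w5.png')
E
```

```text
time: 11.85
tool_pos: [0.583, 0.063, 0.1839]
tool_rot: [0.0, 1.0, -0.005, 0.0]
contact_force: [-1.3, 0.5, 3.4]
gripper_width: 0.269
grasp_force: 61.5
time: 12.25
tool_pos: [0.5827, 0.063, 0.183]
tool_rot: [-0.0, 1.0, -0.005, -0.0]
contact_force: [-0.6, 0.3, -0.0]
gripper_width: 0.6
grasp_force: 0.0
time: 12.75
tool_pos: [0.5851, 0.063, 0.3111]
tool_rot: [0.0, 1.0, -0.005, 0.006]
contact_force: [-0.3, 0.6, 0.5]
gripper_width: 0.599
grasp_force: 0.0
```

View pics/w5.png

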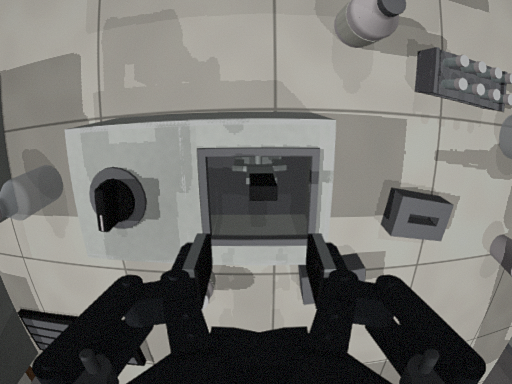

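The gauge hangs at (263,180), clear of the frame. The knob disc is at (118,196), its grip bar running roughly along x. Moving above the knob for a closer look.

```bash
python3 -m inch '[{"dx":-0.01,"dy":-0.06,"dz":0,"rx":0,"ry":0,"rz":0},{"dx":-0.03,"dy":-0.12,"dz":0,"rx":0,"ry":0,"rz":0},{"dx":-0.03,"dy":-0.19,"dz":0,"rx":0,"ry":0,"rz":0},{"dx":-0.03,"dy":-0.19,"dz":0,"rx":0,"ry":0,"rz":0},{"dx":-0.03,"dy":-0.19,"dz":0,"rx":0,"ry":0,"rz":0}]'
python3 -m inch '[{"dx":0,"dy":0,"dz":0,"rx":0,"ry":0,"rz":0}]'
python3 - <<'E'
from h import *
import pickle
i=optics.camera_info('wrist');im=grab('wrist');pickle.dump((i,im,state()),open('i6.pkl','wb'))
cv2.imwrite('pics/w6.png',cv2.resize(im[110:260,170:350,::-1],None,fx=4,fy=4,interpolation=cv2.INTER_CUBIC))
E
```

```text
time: 13.3
tool_pos: [0.5592, 0.2163, 0.3018]
tool_rot: [0.0, 1.0, -0.003, -0.001]
contact_force: [0.7, -0.3, -0.6]
gripper_width: 0.601
grasp_force: 0.0
time: 13.4
tool_pos: [0.5599, 0.2144, 0.3023]
tool_rot: [0.0, 1.0, -0.005, -0.001]
contact_force: [0.7, 0.4, -0.9]
gripper_width: 0.598
grasp_force: 0.0
```

View pics/w6.png

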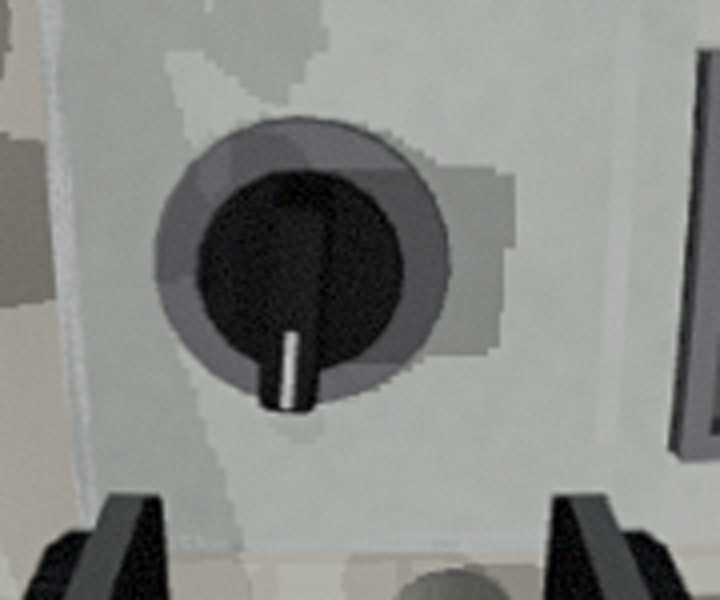

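```bash
python3 - <<'E'
from h import *
import pickle
i,im,s=pickle.load(open('i6.pkl','rb'))
f=lambda u,v,z:atz('wrist',u/4+170,v/4+110,z,i)
print(s['tool_pos'],s['joint_pos'].round(3))
for z in(.16,.164): print('disc',z,f(301,268,z),f(198,268,z)-f(404,268,z))
a,b=f(291,333,.196),f(288,408,.196);print(a,b,np.degrees(np.arctan2(*(b-a)[1::-1])))
print('end',f(260,408,.196),f(318,408,.196))
E
```

```text
[0.56008235 0.21401742 0.30258741] [ 0.241 -0.039  1.587 -0.     1.595  1.822]
disc 0.16 [0.55870472 0.22777312 0.16      ] [0.00055681 0.05144946 0.        ]
disc 0.164 [0.5598654  0.22757482 0.164     ] [0.00054897 0.05072488 0.        ]
[0.55421026 0.22855596 0.196     ] [0.53621143 0.22974324 0.196     ] 176.22599404544297
end [0.53624784 0.23610776 0.196     ] [0.53616272 0.22294315 0.196     ]
```

Knob axis at (0.560, 0.228), grip bar at yaw about −4°. Joint 6 would run out of range turning clockwise from here, so I'll first make a half turn back at a safe height.

```bash
python3 -m inch '[{"dx":0,"dy":-0.017,"dz":0,"rx":0,"ry":0,"rz":-0.098},{"dx":0,"dy":-0.017,"dz":0,"rx":0,"ry":0,"rz":-0.196},{"dx":0,"dy":-0.017,"dz":0,"rx":0,"ry":0,"rz":-0.294},{"dx":0,"dy":-0.017,"dz":0,"rx":0,"ry":0,"rz":-0.392},{"dx":0,"dy":-0.017,"dz":0,"rx":0,"ry":0,"rz":-0.49}]'
python3 -m inch '[{"dx":0,"dy":0,"dz":0,"rx":0,"ry":0,"rz":-0.098},{"dx":0,"dy":0,"dz":0,"rx":0,"ry":0,"rz":-0.196},{"dx":0,"dy":0,"dz":0,"rx":0,"ry":0,"rz":-0.294},{"dx":0,"dy":0,"dz":0,"rx":0,"ry":0,"rz":-0.392},{"dx":0,"dy":0,"dz":0,"rx":0,"ry":0,"rz":-0.49}]'
python3 -m inch '[{"dx":0,"dy":0,"dz":0,"rx":0,"ry":0,"rz":-0.098},{"dx":0,"dy":0,"dz":0,"rx":0,"ry":0,"rz":-0.196},{"dx":0,"dy":0,"dz":0,"rx":0,"ry":0,"rz":-0.294},{"dx":0,"dy":0,"dz":0,"rx":0,"ry":0,"rz":-0.392},{"dx":0,"dy":0,"dz":0,"rx":0,"ry":0,"rz":-0.49}]'
python3 -m inch '[{"dx":0,"dy":0,"dz":0,"rx":0,"ry":0,"rz":-0.098},{"dx":0,"dy":0,"dz":0,"rx":0,"ry":0,"rz":-0.196},{"dx":0,"dy":0,"dz":0,"rx":0,"ry":0,"rz":-0.294},{"dx":0,"dy":0,"dz":0,"rx":0,"ry":0,"rz":-0.392},{"dx":0,"dy":0,"dz":0,"rx":0,"ry":0,"rz":-0.49}]'
python3 -m inch '[{"dx":0,"dy":0,"dz":0,"rx":0,"ry":0,"rz":-0.095},{"dx":0,"dy":0,"dz":0,"rx":0,"ry":0,"rz":-0.095},{"dx":0,"dy":0,"dz":0,"rx":0,"ry":0,"rz":-0.095}]'
python3 - <<'E'
from h import *
s=state();R=Rt();print(s['tool_pos'],np.degrees(np.arctan2(R[1,0],R[0,0])),s['joint_pos'].round(3));print(R.T@(np.array([.560,.2277,.172])-s['tool_pos'])/.8)
E
```

```text
time: 13.95
tool_pos: [0.5606, 0.227, 0.3031]
tool_rot: [0.0, 0.934, 0.357, -0.0]
contact_force: [-0.3, -0.3, -0.3]
gripper_width: 0.601
grasp_force: 0.0
time: 14.45
tool_pos: [0.5606, 0.227, 0.3032]
tool_rot: [0.0, 0.744, 0.668, -0.0]
contact_force: [0.5, -0.1, 0.3]
gripper_width: 0.598
grasp_force: 0.0
time: 14.95
tool_pos: [0.5606, 0.227, 0.3032]
tool_rot: [-0.0, 0.454, 0.891, -0.0]
contact_force: [-0.0, -0.7, 0.3]
gripper_width: 0.599
grasp_force: 0.0
time: 15.45
tool_pos: [0.5606, 0.227, 0.3031]
tool_rot: [-0.0, 0.104, 0.995, -0.0]
contact_force: [-0.5, 0.2, -0.0]
gripper_width: 0.599
grasp_force: 0.0
time: 15.75
tool_pos: [0.5605, 0.2277, 0.3032]
tool_rot: [-0.0, 0.036, 0.999, -0.0]
contact_force: [-0.8, -0.7, 0.1]
gripper_width: 0.6
grasp_force: 0.0
[0.56047449 0.22765276 0.30322577] 175.81824649115816 [ 0.263 -0.027  1.575 -0.     1.594 -1.235]
[5.68145146e-04 4.48535374e-05 1.64032311e-01]
```

```bash
python3 -m inch '[{"dx":0,"dy":0,"dz":0.05,"rx":0,"ry":0,"rz":0},{"dx":0,"dy":0,"dz":0.1,"rx":0,"ry":0,"rz":0},{"dx":0,"dy":0,"dz":0.14,"rx":0,"ry":0,"rz":0},{"dx":0,"dy":0,"dz":0.155,"rx":0,"ry":0,"rz":0},{"dx":0,"dy":0,"dz":0.162,"rx":0,"ry":0,"rz":0}]'
python3 -m inch '[{"dx":0,"dy":0,"dz":0,"rx":0,"ry":0,"rz":0},{"dx":0,"dy":0,"dz":0,"rx":0,"ry":0,"rz":0},{"dx":0,"dy":0,"dz":0,"rx":0,"ry":0,"rz":0},{"dx":0,"dy":0,"dz":0,"rx":0,"ry":0,"rz":0},{"dx":0,"dy":0,"dz":0,"rx":0,"ry":0,"rz":0}]' -1
```

```text
time: 16.25
tool_pos: [0.5597, 0.2283, 0.1723]
tool_rot: [-0.001, 0.035, 0.999, -0.0]
contact_force: [0.0, 0.2, 0.1]
gripper_width: 0.603
grasp_force: 0.0
time: 16.75
tool_pos: [0.5617, 0.2283, 0.1765]
tool_rot: [0.002, 0.034, 0.999, -0.0]
contact_force: [-0.5, -3.7, 6.6]
gripper_width: 0.144
grasp_force: 61.4
```

```bash
python3 -m inch '[{"dx":0,"dy":0,"dz":-0.003,"rx":0,"ry":0,"rz":0.05},{"dx":0,"dy":0,"dz":-0.003,"rx":0,"ry":0,"rz":0.12},{"dx":0,"dy":0,"dz":-0.003,"rx":0,"ry":0,"rz":0.19},{"dx":0,"dy":0,"dz":-0.003,"rx":0,"ry":0,"rz":0.26},{"dx":0,"dy":0,"dz":-0.003,"rx":0,"ry":0,"rz":0.32}]'
python3 -c "
from h import *;s=state();R=Rt();print(np.degrees(np.arctan2(R[1,0],R[0,0])),s['ft_torque'],s['contact_force'])"
python3 -m inch '[{"dx":0,"dy":0,"dz":0,"rx":0,"ry":0,"rz":0.06},{"dx":0,"dy":0,"dz":0,"rx":0,"ry":0,"rz":0.12},{"dx":0,"dy":0,"dz":0,"rx":0,"ry":0,"rz":0.18},{"dx":0,"dy":0,"dz":0,"rx":0,"ry":0,"rz":0.24},{"dx":0,"dy":0,"dz":0,"rx":0,"ry":0,"rz":0.3}]'
python3 -c "
from h import *;s=state();R=Rt();print(np.degrees(np.arctan2(R[1,0],R[0,0])),s['ft_torque'],s['contact_force'])"
```

```text
time: 17.25
tool_pos: [0.5612, 0.2264, 0.1766]
tool_rot: [0.002, 0.273, 0.962, -0.002]
contact_force: [2.2, -9.6, 1.3]
gripper_width: 0.15
grasp_force: 60.6
148.32237616153193 [-1.52280034 -0.27450706  0.08590573] [ 2.21495507 -9.63598918  1.25555588]
time: 17.75
tool_pos: [0.5599, 0.2251, 0.1765]
tool_rot: [0.001, 0.481, 0.877, -0.004]
contact_force: [-4.5, -12.8, 4.6]
gripper_width: 0.146
grasp_force: 61.1
122.54612647232544 [-2.2778854   0.57206568  0.11013813] [ -4.52002741 -12.8253365    4.62855342]
```

```bash
python3 -m inch '[{"dx":-0.003,"dy":-0.003,"dz":0,"rx":0,"ry":0,"rz":0.05},{"dx":-0.003,"dy":-0.003,"dz":0,"rx":0,"ry":0,"rz":0.1},{"dx":-0.003,"dy":-0.003,"dz":0,"rx":0,"ry":0,"rz":0.15},{"dx":-0.003,"dy":-0.003,"dz":0,"rx":0,"ry":0,"rz":0.15}]'
python3 -c "
from h import *;s=state();R=Rt();print(np.degrees(np.arctan2(R[1,0],R[0,0])),s['ft_torque'],s['contact_force'])"
python3 -m inch '[{"dx":0,"dy":0,"dz":0,"rx":0,"ry":0,"rz":0.04},{"dx":0,"dy":0,"dz":0,"rx":0,"ry":0,"rz":0.08},{"dx":0,"dy":0,"dz":0,"rx":0,"ry":0,"rz":0.08}]'
python3 -c "
from h import *;s=state();R=Rt();print(np.degrees(np.arctan2(R[1,0],R[0,0])),s['ft_torque'],s['contact_force'])"
```

```text
time: 18.15
tool_pos: [0.5591, 0.2244, 0.1765]
tool_rot: [0.0, 0.575, 0.818, -0.001]
contact_force: [-2.7, -4.6, 2.5]
gripper_width: 0.152
grasp_force: 60.8
109.81804124071245 [-0.84556596  0.37792483 -0.00168085] [-2.74615246 -4.5569948   2.53256572]
time: 18.45
tool_pos: [0.5586, 0.2243, 0.1765]
tool_rot: [-0.0, 0.623, 0.782, -0.002]
contact_force: [-5.1, -5.4, 3.7]
gripper_width: 0.142
grasp_force: 61.0
102.96557398478625 [-1.0262246   0.70753054 -0.02311816] [-5.0939935  -5.40016529  3.74613397]
```

```bash
cat > y.py <<'E'
from h import *;s=state();R=Rt();print(np.degrees(np.arctan2(R[1,0],R[0,0])).round(2),s['ft_torque'].round(2),s['contact_force'].round(1))
E
python3 -m inch '[{"dx":-0.001,"dy":-0.002,"dz":0,"rx":0,"ry":0,"rz":0.03},{"dx":-0.001,"dy":-0.002,"dz":0,"rx":0,"ry":0,"rz":0.05},{"dx":-0.001,"dy":-0.002,"dz":0,"rx":0,"ry":0,"rz":0.05}]' >/dev/null; python3 y.py
python3 -m inch '[{"dx":0,"dy":0,"dz":0,"rx":0,"ry":0,"rz":0.02},{"dx":0,"dy":0,"dz":0,"rx":0,"ry":0,"rz":0.04},{"dx":0,"dy":0,"dz":0,"rx":0,"ry":0,"rz":0.04}]'>/dev/null; python3 y.py
```

```text
98.8 [-0.49 -0.02  0.46] [-0.5 -2.3  0.5]
95.56 [-0.6   0.1   1.83] [-0.9 -2.8  1.6]
```

```bash
python3 -m inch '[{"dx":0,"dy":0,"dz":0,"rx":0,"ry":0,"rz":0.02},{"dx":0,"dy":0,"dz":0,"rx":0,"ry":0,"rz":0.025},{"dx":0,"dy":0,"dz":0,"rx":0,"ry":0,"rz":0.025},{"dx":0,"dy":0,"dz":0,"rx":0,"ry":0,"rz":0.025}]'; python3 y.py
```

```text
time: 19.45
tool_pos: [0.5582, 0.2242, 0.1766]
tool_rot: [0.0, 0.686, 0.727, -0.0]
contact_force: [-2.8, -4.3, 4.2]
gripper_width: 0.149
grasp_force: 96.0
93.3 [-0.85  0.22  2.59] [-2.8 -4.3  4.2]
```

```bash
python3 -m inch '[{"dx":0,"dy":0,"dz":0,"rx":0,"ry":0,"rz":0},{"dx":0,"dy":0,"dz":0,"rx":0,"ry":0,"rz":0},{"dx":0,"dy":0,"dz":0,"rx":0,"ry":0,"rz":0},{"dx":0,"dy":0,"dz":0,"rx":0,"ry":0,"rz":0}]' 0.2
python3 -m inch '[{"dx":0,"dy":0,"dz":-0.03,"rx":0,"ry":0,"rz":0},{"dx":0,"dy":0,"dz":-0.08,"rx":0,"ry":0,"rz":0},{"dx":0,"dy":0,"dz":-0.14,"rx":0,"ry":0,"rz":0},{"dx":0,"dy":0,"dz":-0.17,"rx":0,"ry":0,"rz":0},{"dx":0,"dy":0,"dz":-0.17,"rx":0,"ry":0,"rz":0}]'
python3 - <<'E'
from h import *
import pickle
i=optics.camera_info('wrist');im=grab('wrist','w7.png');pickle.dump(i,open('i7.pkl','wb'))
E
```

```text
time: 19.85
tool_pos: [0.5581, 0.2244, 0.1758]
tool_rot: [-0.0, 0.688, 0.726, 0.0]
contact_force: [-0.3, -0.2, -0.2]
gripper_width: 0.597
grasp_force: 0.0
time: 20.35
tool_pos: [0.5602, 0.225, 0.3185]
tool_rot: [0.002, 0.688, 0.726, 0.005]
contact_force: [0.6, -0.4, -0.2]
gripper_width: 0.598
grasp_force: 0.0
```

View pics/w7.png

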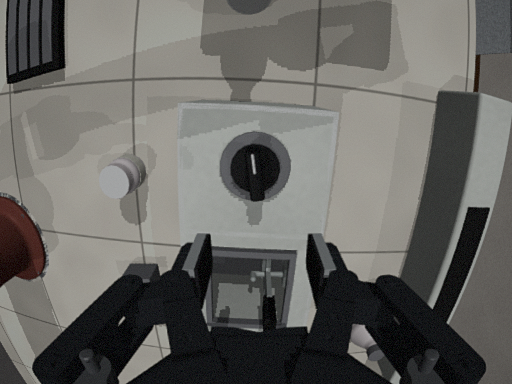

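The knob's mark now points to +y, (255,157)–(256,175), and the gauge still hangs in the bay around (268,290).

```bash
python3 - <<'E'
from h import *
import pickle
i=pickle.load(open('i7.pkl','rb'));im=cv2.imread('pics/w7.png').max(2)
m=im[150:180,245:266]>90
v,u=np.nonzero(m);p=np.float32([atz('wrist',a+245,b+150,.196,i)[:2] for a,b in zip(u,v)])
d=cv2.fitLine(p,cv2.DIST_L2,0,.01,.01).ravel();print(len(p),p.mean(0),np.degrees(np.arctan2(d[1],d[0])))
E
```

```text
60 [0.55627495 0.2413926 ] -79.891846
```

```bash
python3 -c "
from h import *;print(ticket.job_done())"
```

```text
the job is handed in; nothing more can be done
None
```

The gauge hangs by its eye on the hook in the service bay, set down gently with no sign of touching the frame; the lock knob is at its clockwise end stop (about 1.4 rad), and the job was handed in at about 20 s with the arm clear of everything.

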